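# Open the filter chamber of the vacuum filter housing

## Robot

A 6-joint arm with a two-finger parallel gripper is mounted at the origin on a cart in front of the work surface, level with it; the furniture and walls round the work are solid. World frame = base frame: x ahead of the robot, y to its left, z up, the work surface at z = 0. Lengths are in m, angles in degrees, forces in N, time in s.
With the tool pointing down it reaches from about 0.4 to 0.825 m from the base axis. Payload 7 kg.
Tool frame: the origin (TCP) lies at the very end of the fingers, on their centre line; the grasp point (between the pads) lies behind it (r.grasp_offset is the z of the grasp point in the tool frame, in m); z points along the fingers, y is the direction in which the jaws open and shut (so a half turn about z gives the same grasp; the last joint's range is limited). The gripper opens to 88 mm and grips with 3 to 60 N. Pads are 19 mm wide; open, the fingers measure 130 mm over their backs; the gripper's body (78 mm by 193 mm) begins 47 mm behind the grasp point.
Start: joints at [93.742, 20.546, 0.682, 0, -70.136, -16.507], TCP at [0.149, 0.658, 0.227] pointing down, gripper open.
Joint ranges: [-176.03, 176.03], [-82.01, 121.73], [-58.28, 71.71], [-173.87, 95.51], [-174.79, -0.11], [-173.66, 173.66]. Speed limits (degrees/s): [136.94, 136.94, 172.46, 180, 180, 180].

## Interface

Orientations are given as [roll, pitch, yaw] about the fixed x, y, z axes, in that order (R = Rz(yaw) Ry(pitch) Rx(roll)).
In Python, from plant import r gives the robot as it stands. The module is installed in compiled form; this text tells all that it offers.
- The arm moves only by the tool servo_tool, never from a script. Its argument "targets" is a list of rows, each an object of numbers: "dx", "dy", "dz": the shift along the world's x, y, z in cm; "spin": the turn about the world's z in rad; "grip": the opening in per cent of the stroke, from 0 (shut) to 100 (fully open). A call has exactly 10 rows; each row is the pose to reach, as a shift and turn from the pose commanded when the call began; what a row does not reach only later rows make up. A row lasts 1/12 s, in which the tool goes at most 41.7 mm and 7.16 degrees, less where a joint would pass 70% of its speed; a pose out of reach is approached as far as the arm can. A call with a gripper value outside its range is refused whole. The fingers move at their own pace and stop on an object; "squeeze" is the grip in N (left out, the last holds). Time passes only in rows, so rows that repeat a pose let the fingers close, or fill a call up. It gives the time, the measured TCP pose, the force and the opening at its end, in the units of the state.
- r.get_state(): the state, without advancing time (a new reading comes with each control period).
- r.capture(name): name is "side" or "top" or "wrist"; returns the picture (400x640x3 uint8, blue, green, red); there is no depth.
- r.get_calibration(name): a dict with "K" (3x3 intrinsics, pixels), "k1" (the pictures are not rectified: a ray, as slopes to the right and down, at radius r is drawn at 1 + k1 r^2 times it, then the intrinsics apply), "extrinsics" (4x4, takes a point from camera to world coordinates). Camera axes: x right, y down, z forward; pixel columns grow to the right and rows downward; lengths in m; the calibration is good to about 2 mm. A picture is of the moment at which its call begins: read the wrist's pose just before it. get_calibration takes no time and is no camera call; for the wrist camera it gives the pose at the moment of the call.
- r.close_job(): hands the job in, once; it reports no verdict.
Trained networks look in the newest picture that a camera, given by its name, has taken for a name from the list of things; names that differ only in an ending like _2 or _b are one class to them, and where a whole thing is asked for, a point or a joint stands for the part that bears it (a point fixed in the world has none). Each returns a list of dicts, best first, with "p" (0 to 1); they miss things now and then, are a little off and sometimes report something else, mostly with a low value. They report only what shows in the picture. A call takes as long as a camera call. They do not tell look-alikes from the thing itself.
- r.cut_out(name, camera): "mask" (400x640 bool, what is visible of it) and "extent" ([left, top, right, bottom] in pixels, round what is visible of it).
The state is a dict: "time_s": time; "joints": joint angles; "qd": joint speeds; "joint_torque": joint torques, N m; "tcp_pos": TCP position; "eef_rot": TCP orientation; "contact_force": force on the tool from outside, world axes, zero at the start; "moment": the same for the moment, N m; "gripper_width": finger opening in m.
Only numpy, scipy, OpenCV 4.12 (cv2) and the standard library are available. Lean on these libraries where they do the work, as an engineer would, in place of code of your own. Each camera call takes 0.05 s, during which the arm holds its last target. There are 200 camera calls.

## Task

Press the orange snap tab of the white filter housing fully in, then push the released blue cover along its channel, over the tab, until the filter chamber is completely uncovered; leave the cover lying flat in the channel. Do it with the fingertips or the outside of the fingers only: do not lift or carry the cover, and leave the filter and everything else on the bench where it is.

Things in the scene. Friction and masses are not known exactly. Their poses are not given: they have to be found in the camera images.
- housing: White filter housing fixed to the bench, 256 x 92 mm, 51 mm high, hose barbs on its -y side. Origin: centre of its underside. +x: along the channel, the way the cover slides off; z up. The channel is 72 mm wide between rails (tops at z = 51 mm), its floor (the seat) at z = 45 mm. A wall at x = -117 mm closes the back, a stop 8 mm high at x = 118 mm ends the bare parking deck ahead of the tab.
- chamber (a point): Centre of the mouth of the filter chamber, an opening 76 mm (x) by 56 mm (y), 35 mm deep, in the channel's floor, at x = -68 mm, z = 45 mm of the housing; axes as the housing's. It is uncovered when the cover's centre is more than 88 mm ahead (+x) of this point (20 mm ahead of the housing's centre).
- cover: Loose blue flat cover, 100 mm along its x, 70 mm along its y, 6 mm thick, about 0.12 kg. Origin: centre of its underside; +x points the way it slides off. It starts over the chamber, centre at x = -66 mm, z = 45 mm of the housing, its front edge just behind the tab. It slides with light friction, about 1 N; at the end stop its centre is at x = +68 mm of the housing.
- rib (a point): Middle of the top of the rib on the cover, to push against: 8 mm thick along x, 50 mm wide along y, 16 mm high above the cover's flat top, its top 22 mm above the cover's underside, its centre 12 mm behind (-x) the cover's centre. Behind it 34 mm of flat cover run to the tail edge. Axes as the cover's.
- tab_top (a point): Centre of the top face of the orange snap tab, a flat plate 40 mm along the housing's x and 44 mm along its y. Out, its top stands 7 mm above the seat (52 mm above the bench) and blocks the front edge of the cover. z up, x along the housing's x.
- tab (a joint): How far the snap tab is pressed straight down, in m: 0 is out, 0.0085 is fully in (1.5 mm below the seat, the cover then slides over it). It takes about 5 N all the way and stays where it is left; it does not spring back.
- filter: Round white filter cartridge, 50 mm diameter and 24 mm high, loose in the chamber under the cover, its top 11 mm below the seat. Origin: centre of its underside.
- petri_dish_0: Closed petri dish, 60 mm diameter, 15 mm high, on the bench at the barb side of the housing. Origin: centre of its underside.
- petri_dish_1: Closed petri dish, 60 mm diameter, 15 mm high, near the left front corner of the microscope. Origin: centre of its underside.
- cap_white: White ribbed screw cap, 39 mm diameter, 14 mm high, on the bench at the robot's side of the housing. Origin: centre of its underside.
- beaker: Empty glass beaker, 54 mm diameter, 68 mm high. Origin: centre of its underside.
- forceps: Steel forceps lying flat, 134 mm along y, 19 mm wide, 8 mm high. Origin: centre of its underside.
- tube_rack: Green rack with closed micro tubes, 52 x 105 x 52 mm, to the right of the microscope. Origin: centre of its underside.
- stereo_microscope: Stereo microscope standing fixed to the right of the work, 0.28 m wide (world y from -0.38 to -0.10) and 0.54 m tall, its eyepieces leaning toward the robot to about world x = 0.41: keep the arm clear of it. Origin: centre of its underside.
- bottle_4: White reagent bottle with white cap, 51 mm diameter, 95 mm high, at the back. Origin: centre of its underside.
- bottle_5: Brown reagent bottle with white cap, 41 mm diameter, 70 mm high, at the back. Origin: centre of its underside.
Things that resemble listed ones, but are neither listed nor needed, are in the scene too. Of the things shaped like the cover, the blue one is meant.

How it is judged (in metres and radians):
On the way, in this order (a step that is already met when the one before it is completed fails the run):
1. the snap tab is pressed in while the cover is still on its seat (value of joint tab above 0.007 m and x of cover in the frame of housing below -0.06 m), for 0.1 s.
2. the cover has been pushed forward over the pressed tab (x of cover in the frame of housing above -0.04 m), for 0.05 s.
At the end, for the whole second after the job is handed in: The cover lies at rest and flat in the channel (within 3 mm of the seat's height, tilt under 0.05 rad), its centre more than 20 mm ahead of the housing's centre along the channel so that the chamber is completely uncovered; the tab is still in (x of cover in the frame of housing above 0.02 m and z of cover in the frame of housing between 0.042 and 0.048 m and angle between cover's own z axis and vertical below 0.05 rad and linear speed of cover below 0.01 m/s and value of joint tab above 0.006 m and horizontal distance between cover and housing below 0.075 m); the robot touches nothing.
It fails at once if the cover is lifted or tipped (more than 12 mm off its seat, or tilted over 0.25 rad) (z of cover in the frame of housing above 0.057 m or angle between cover's own z axis and vertical above 0.25 rad).
It fails at once if the filter is pushed about or taken out (moved more than 15 mm) (distance of filter from where it was at the start of the episode above 0.015 m).
It fails at once if another thing on the bench is moved more than 20 mm (distance of any of bottle_4, bottle_5, petri_dish_0, petri_dish_1, cap_white, beaker, forceps, tube_rack from where it was at the start of the episode above 0.02 m).
It also fails if it takes over 42 s, if anything falls off the work surface, if the arm or the gripper's body presses on something with over 40 N, if the wrist force passes 120 N, or if a joint passes its speed limit or range.

## Working session

There is one attempt and no reset: what is moved stays moved. The work goes in short steps, Python scripts to look and compute and a tool call to move; the robot and the scene stay as the last step left them, time stands still between calls to the robot, and variables do not carry over. Pictures are saved under pics/ and viewed, about 8 in all and at most 12, crops included, and the job is handed in when it is done.

Besides the shell and the picture viewer there is one more tool, called after "Emit:" as name([rows], argument=value, ...), one row to a line, values as JSON. servo_tool: Moves the arm, as the interface text tells. Its arguments: {"type":"object","properties":{"targets":{"type":"array"},"squeeze":{"type":"number"}},"required":["targets"]}

```bash
mkdir -p pics; cat > h.py <<'E'
import numpy as np, cv2
from plant import r
def proj(P,c):
    T=np.linalg.inv(np.array(c["extrinsics"]));p=np.atleast_2d(P)@T[:3,:3].T+T[:3,3]
    s=p[:,:2]/p[:,2:];s=s*(1+c["k1"]*(s**2).sum(1,keepdims=True));K=np.array(c["K"])
    return s*[K[0,0],K[1,1]]+[K[0,2],K[1,2]]
def unproj(uv,c,z):
    K=np.array(c["K"]);uv=np.atleast_2d(np.float64(uv))
    s=cv2.undistortPoints(uv[:,None],K,np.array([c["k1"],0,0,0.]))[:,0]
    T=np.array(c["extrinsics"]);d=np.c_[s,np.ones(len(s))]@T[:3,:3].T;o=T[:3,3]
    return o+d*((z-o[2])/d[:,2])[:,None]
E
python3 - <<'E'
from h import *
for n in("top","side"):
    im=r.capture(n);cv2.imwrite(f"pics/{n}0.png",im);c=r.get_calibration(n);print(n,np.round(np.array(c["extrinsics"])[:3,3],3),c["k1"])
    for t,z in(("housing",.05),("cover",.051),("tab_top",.052),("rib",.067)):
        for d in r.cut_out(t,n)[:3]:
            m=d["mask"].astype(np.uint8);ct=max(cv2.findContours(m,0,2)[0],key=cv2.contourArea)
            b=cv2.boxPoints(cv2.minAreaRect(ct));print(t,round(d["p"],2),d["extent"],np.round(unproj(b,c,z)[:,:2],3).tolist())
E
```

```text
top [0.393 0.084 1.346] 0.00166106902760788
housing 0.81 [263.2, 176.2, 332.0, 228.2] [[0.59, 0.317], [0.71, 0.092], [0.609, 0.04], [0.491, 0.264]]
cover 0.83 [298.6, 180.6, 331.2, 212.8] [[0.633, 0.182], [0.683, 0.087], [0.613, 0.052], [0.564, 0.147]]
cover 0.76 [168.9, 202.9, 196.1, 220.5] [[0.592, 0.637], [0.593, 0.539], [0.528, 0.535], [0.527, 0.632]]
cover 0.72 [215.1, 160.1, 243.6, 188.0] [[0.705, 0.487], [0.773, 0.414], [0.721, 0.369], [0.654, 0.441]]
tab_top 0.54 [301.4, 183.1, 330.6, 206.4] [[0.633, 0.177], [0.679, 0.089], [0.617, 0.058], [0.572, 0.146]]
tab_top 0.51 [290.7, 198.0, 305.3, 209.6] [[0.603, 0.207], [0.621, 0.173], [0.581, 0.152], [0.564, 0.187]]
rib 0.91 [170.6, 202.6, 199.5, 218.5] [[0.59, 0.63], [0.591, 0.534], [0.526, 0.53], [0.526, 0.625]]
rib 0.85 [300.9, 182.1, 329.2, 205.2] [[0.632, 0.173], [0.677, 0.088], [0.617, 0.058], [0.573, 0.143]]
rib 0.63 [457.7, 225.7, 491.1, 238.5] [[0.52, -0.489], [0.52, -0.51], [0.471, -0.507], [0.471, -0.486]]
side [-0.056 -1.34   1.036] -0.03510559956773725
housing 0.94 [265.5, 175.5, 333.9, 215.0] [[0.457, 0.194], [0.558, 0.355], [0.704, 0.068], [0.601, -0.06]]
cover 0.86 [300.6, 187.4, 327.4, 204.0] [[0.577, 0.13], [0.629, 0.201], [0.681, 0.096], [0.629, 0.031]]
cover 0.57 [288.5, 156.8, 317.6, 169.2] [[0.633, 0.355], [0.678, 0.441], [0.757, 0.362], [0.71, 0.28]]
cover 0.46 [244.9, 147.4, 262.5, 159.5] [[0.515, 0.56], [0.591, 0.564], [0.566, 0.469], [0.493, 0.466]]
tab_top 0.6 [302.1, 191.4, 332.5, 203.5] [[0.575, 0.132], [0.626, 0.203], [0.682, 0.091], [0.63, 0.026]]
rib 0.55 [298.6, 189.2, 330.2, 203.5] [[0.567, 0.109], [0.62, 0.18], [0.668, 0.071], [0.615, 0.006]]
rib 0.53 [289.4, 157.0, 315.9, 168.6] [[0.63, 0.336], [0.677, 0.415], [0.739, 0.323], [0.691, 0.249]]
rib 0.44 [246.5, 148.9, 263.0, 164.3] [[0.508, 0.543], [0.578, 0.505], [0.543, 0.413], [0.475, 0.449]]
```

```bash
python3 -c "
import cv2
a=cv2.imread('pics/top0.png')[130:250,140:380];b=cv2.imread('pics/side0.png')[120:240,200:440]
cv2.imwrite('pics/c0.png',cv2.vconcat([cv2.resize(x,None,fx=2.5,fy=2.5,interpolation=2) for x in(a,b)]))"
```

```text
(no output)
```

View pics/c0.png

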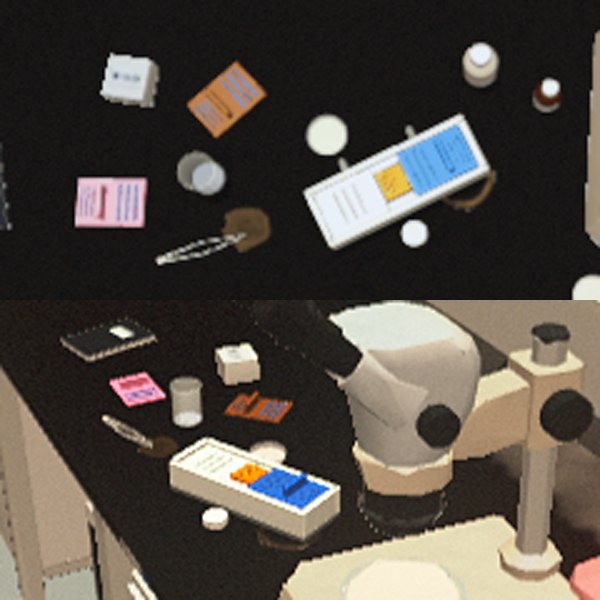

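The blue cover (top px ~(316,193), with rib, inside the white housing behind the orange tab) is the one meant. The pink card (~(184,211)) and the orange one (~(230,170)) lie loose on the bench and are look-alikes. The housing's +x points to about yaw 117°.

```bash
python3 - <<'E'
from h import *
from scipy.spatial.transform import Rotation as R
s=r.get_state();print(s["time_s"],s["tcp_pos"],s["eef_rot"],r.grasp_offset,s["contact_force"],s["gripper_width"])
M=R.from_euler('xyz',s["eef_rot"],degrees=True).as_matrix();print(M.round(3))
E=np.array(r.get_calibration("wrist")["extrinsics"]);print((M.T@(E[:3,3]-s["tcp_pos"])).round(3),(M.T@E[:3,:3]).round(2))
c=r.get_calibration("top");im=cv2.imread("pics/top0.png");h=cv2.cvtColor(im,cv2.COLOR_BGR2HSV)
for n,lo,hi,z in(("blue",95,125,.051),("orange",12,30,.052)):
    m=cv2.inRange(h,(lo,90,60),(hi,255,255));m[:,:255]=0;m[:,345:]=0;m[:170]=0;m[235:]=0
    ct=max(cv2.findContours(m,0,2)[0],key=cv2.contourArea);q=cv2.minAreaRect(ct);print(n,unproj(q[0],c,z).round(4),unproj(cv2.boxPoints(q),c,z)[:,:2].round(3).tolist())
E
```

```text
0.5 [0.14916279 0.65826013 0.22652029] [ 1.79996112e+02  4.58329931e-04 -1.27662619e+01] -0.0188 [0.26248287 0.79617703 0.41449396] 0.08725449137798139
[[ 0.975 -0.221 -0.   ]
 [-0.221 -0.975 -0.   ]
 [-0.     0.    -1.   ]]
[ 0.074  0.    -0.16 ] [[-0.   -0.96 -0.27]
 [ 1.   -0.   -0.  ]
 [-0.   -0.27  0.96]]
blue [[0.6274 0.1159 0.051 ]] [[0.635, 0.174], [0.68, 0.088], [0.62, 0.057], [0.575, 0.144]]
orange [[0.5941 0.178  0.052 ]] [[0.604, 0.204], [0.622, 0.171], [0.584, 0.152], [0.567, 0.185]]
```

Emit:
servo_tool([
  {"dx": 23,"dy": -25.5,"dz": 0,"spin": -0.43,"grip": 0},
  {"dx": 23,"dy": -25.5,"dz": 0,"spin": -0.43,"grip": 0},
  {"dx": 23,"dy": -25.5,"dz": 0,"spin": -0.43,"grip": 0},
  {"dx": 23,"dy": -25.5,"dz": 0,"spin": -0.43,"grip": 0},
  {"dx": 23,"dy": -25.5,"dz": 0,"spin": -0.43,"grip": 0},
  {"dx": 23,"dy": -25.5,"dz": 0,"spin": -0.43,"grip": 0},
  {"dx": 23,"dy": -25.5,"dz": 0,"spin": -0.43,"grip": 0},
  {"dx": 23,"dy": -25.5,"dz": 0,"spin": -0.43,"grip": 0},
  {"dx": 26,"dy": -28.5,"dz": 0,"spin": -0.5,"grip": 0},
  {"dx": 29,"dy": -32,"dz": 0,"spin": -0.55,"grip": 0},
])

```text
time_s: 1.33
tcp_pos: [0.4303, 0.3482, 0.227]
eef_rot: [-179.9, 0.0, -44.4]
contact_force: [0.5, -0.3, -0.2]
gripper_width: 0.0267
```

Emit:
servo_tool([
  {"dx": 3,"dy": -3,"spin": -0.1,"grip": 0},
  {"dx": 6,"dy": -6,"spin": -0.2,"grip": 0},
  {"dx": 8.7,"dy": -9,"spin": -0.3,"grip": 0},
  {"dx": 11.5,"dy": -12.5,"spin": -0.315,"grip": 0},
  {"dx": 14,"dy": -15.5,"spin": -0.315,"grip": 0},
  {"dx": 16,"dy": -17.8,"spin": -0.315,"grip": 0},
  {"dx": 17.3,"dy": -19.1,"spin": -0.315,"grip": 0},
  {"dx": 17.3,"dy": -19.1,"spin": -0.315,"grip": 0},
  {"dx": 17.3,"dy": -19.1,"spin": -0.315,"grip": 0},
  {"dx": 17.3,"dy": -19.1,"spin": -0.315,"grip": 0},
])

```text
validation failed for argument at $.ta...
```

```bash
python3 - <<'E'
from h import *
s=r.get_state();c=r.get_calibration("wrist");im=r.capture("wrist");cv2.imwrite("pics/w1.png",im)
print(s["time_s"],s["tcp_pos"],s["eef_rot"],s["gripper_width"])
h=cv2.cvtColor(im,cv2.COLOR_BGR2HSV)
for n,lo,hi,z in(("blue",95,125,.051),("orange",12,30,.052)):
    m=cv2.inRange(h,(lo,90,60),(hi,255,255))
    ct=max(cv2.findContours(m,0,2)[0],key=cv2.contourArea);q=cv2.minAreaRect(ct);print(n,np.round(q[0]),unproj(q[0],c,z).round(4),unproj(cv2.boxPoints(q),c,z)[:,:2].round(4).tolist())
for t,z in(("rib",.067),("tab_top",.052),("cover",.051),("housing",.051)):
    for d in r.cut_out(t,"wrist")[:2]:
        m=d["mask"].astype(np.uint8);ct=max(cv2.findContours(m,0,2)[0],key=cv2.contourArea)
        b=cv2.boxPoints(cv2.minAreaRect(ct));print(t,round(d["p"],2),np.round(unproj(b,c,z)[:,:2],3).tolist())
# draw the model using current guess
ya=np.radians(117.7);H=np.array([.594,.178,0])
E
```

```text
1.3333 [0.43026966 0.34821432 0.22704144] [-1.79940504e+02  6.28715980e-03 -4.44423543e+01] 0.0266985782123356
blue [74. 34.] [[0.7074 0.4132 0.051 ]] [[0.7261, 0.4285], [0.6908, 0.3958], [0.6891, 0.3981], [0.7244, 0.4308]]
orange [333. 327.] [[0.2852 0.4608 0.052 ]] [[0.4435, 0.6151], [0.1392, 0.294], [0.118, 0.3076], [0.4283, 0.635]]
rib 0.8 [[0.586, 0.597], [0.583, 0.511], [0.525, 0.511], [0.524, 0.599]]
rib 0.7 [[0.738, 0.405], [0.694, 0.361], [0.636, 0.425], [0.682, 0.474]]
cover 0.75 [[0.592, 0.612], [0.589, 0.521], [0.527, 0.521], [0.526, 0.614]]
cover 0.65 [[0.752, 0.411], [0.706, 0.364], [0.644, 0.432], [0.69, 0.483]]
housing 0.63 [[0.58, 0.316], [0.612, 0.245], [0.533, 0.201], [0.496, 0.27]]
```

View pics/w1.png

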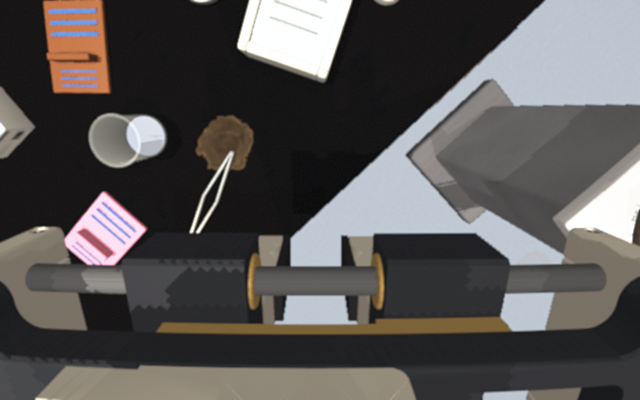

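Emit:
servo_tool([
  {"dx": 3,"dy": -2.6,"dz": 0,"spin": -0.1,"grip": 0},
  {"dx": 6,"dy": -5.2,"dz": 0,"spin": -0.2,"grip": 0},
  {"dx": 9,"dy": -7.8,"dz": 0,"spin": -0.3,"grip": 0},
  {"dx": 11.5,"dy": -10,"dz": 0,"spin": -0.315,"grip": 0},
  {"dx": 13,"dy": -11.3,"dz": 0,"spin": -0.315,"grip": 0},
  {"dx": 13.6,"dy": -11.7,"dz": 0,"spin": -0.315,"grip": 0},
  {"dx": 13.6,"dy": -11.7,"dz": 0,"spin": -0.315,"grip": 0},
  {"dx": 13.6,"dy": -11.7,"dz": 0,"spin": -0.315,"grip": 0},
  {"dx": 13.6,"dy": -11.7,"dz": 0,"spin": -0.315,"grip": 0},
  {"dx": 13.6,"dy": -11.7,"dz": 0,"spin": -0.315,"grip": 0},
])

```text
time_s: 2.42
tcp_pos: [0.5642, 0.234, 0.2268]
eef_rot: [-180.0, 0.0, -62.2]
contact_force: [-0.2, -0.4, 0.6]
gripper_width: 0.001
```

```bash
cat > look.py <<'E'
import sys
from h import *
s=r.get_state();c=r.get_calibration("wrist");im=r.capture("wrist")
print(s["time_s"],s["tcp_pos"],s["eef_rot"],s["contact_force"],s["gripper_width"])
h=cv2.cvtColor(im,cv2.COLOR_BGR2HSV);ce={}
for n,lo,hi,z in(("blue",95,125,.051),("orange",12,30,.052)):
    m=cv2.inRange(h,(lo,90,60),(hi,255,255));m[230:]=0
    m=cv2.morphologyEx(m,cv2.MORPH_OPEN,np.ones((3,3)))
    ct=max(cv2.findContours(m,0,2)[0],key=cv2.contourArea);w=unproj(ct[:,0].astype(float),c,z)[:,:2]
    q=cv2.minAreaRect((w*1000).astype(np.float32));print(n,np.mean(ct[:,0],0).round(),np.round(q[0],1),np.round(q[1],1),round(q[2],1))
    cv2.drawContours(im,[ct],-1,(0,255,0),1)
cv2.imwrite(sys.argv[1],im)
E
python3 look.py pics/w2.png
```

```text
2.4167 [0.56419919 0.23404081 0.22676383] [-1.79984564e+02  1.18047277e-02 -6.22086076e+01] [-0.23367667 -0.37394204  0.62037011] 0.0009645448760143747
blue [334.  58.] [626.4 119.2] [69.7 91.9] 27.5
orange [317. 128.] [594.7 179.8] [43.9 39. ] 27.8
```

View pics/w2.png

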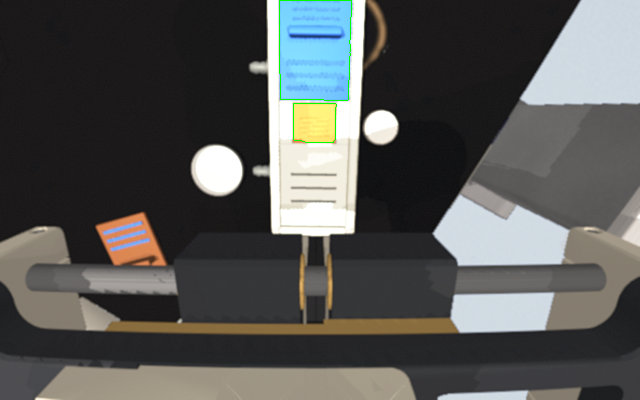

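Emit:
servo_tool([
  {"dx": 1.5,"dy": -2.7,"dz": -1,"spin": 0,"grip": 0},
  {"dx": 3.0,"dy": -5.4,"dz": -3,"spin": 0,"grip": 0},
  {"dx": 3.0,"dy": -5.4,"dz": -6,"spin": 0,"grip": 0},
  {"dx": 3.0,"dy": -5.4,"dz": -9,"spin": 0,"grip": 0},
  {"dx": 3.0,"dy": -5.4,"dz": -12,"spin": 0,"grip": 0},
  {"dx": 3.0,"dy": -5.4,"dz": -14,"spin": 0,"grip": 0},
  {"dx": 3.0,"dy": -5.4,"dz": -15.2,"spin": 0,"grip": 0},
  {"dx": 3.0,"dy": -5.4,"dz": -15.2,"spin": 0,"grip": 0},
  {"dx": 3.0,"dy": -5.4,"dz": -15.2,"spin": 0,"grip": 0},
  {"dx": 3.0,"dy": -5.4,"dz": -15.2,"spin": 0,"grip": 0},
])

```text
time_s: 3.3
tcp_pos: [0.596, 0.1796, 0.0762]
eef_rot: [-179.9, -0.0, -62.3]
contact_force: [-0.5, -0.4, 0.4]
gripper_width: -0.0
```

Emit:
servo_tool([
  {"dx": -0.1,"dy": 0.0,"dz": -1,"spin": 0,"grip": 0},
  {"dx": -0.1,"dy": 0.0,"dz": -1.8,"spin": 0,"grip": 0},
  {"dx": -0.1,"dy": 0.0,"dz": -2.2,"spin": 0,"grip": 0},
  {"dx": -0.1,"dy": 0.0,"dz": -2.4,"spin": 0,"grip": 0},
  {"dx": -0.1,"dy": 0.0,"dz": -2.6,"spin": 0,"grip": 0},
  {"dx": -0.1,"dy": 0.0,"dz": -2.8,"spin": 0,"grip": 0},
  {"dx": -0.1,"dy": 0.0,"dz": -3.0,"spin": 0,"grip": 0},
  {"dx": -0.1,"dy": 0.0,"dz": -3.1,"spin": 0,"grip": 0},
  {"dx": -0.1,"dy": 0.0,"dz": -3.1,"spin": 0,"grip": 0},
  {"dx": -0.1,"dy": 0.0,"dz": -3.1,"spin": 0,"grip": 0},
])

```text
time_s: 4.13
tcp_pos: [0.5939, 0.1786, 0.0438]
eef_rot: [180.0, -0.0, -62.3]
contact_force: [-4.2, 0.9, 5.4]
gripper_width: 0.0003
```

Emit:
servo_tool([
  {"dx": 0,"dy": 0,"dz": -0.05,"spin": 0,"grip": 0},
  {"dx": 0,"dy": 0,"dz": -0.1,"spin": 0,"grip": 0},
  {"dx": 0,"dy": 0,"dz": -0.1,"spin": 0,"grip": 0},
  {"dx": 0,"dy": 0,"dz": -0.1,"spin": 0,"grip": 0},
  {"dx": 0,"dy": 0,"dz": -0.1,"spin": 0,"grip": 0},
  {"dx": 0,"dy": 0,"dz": -0.1,"spin": 0,"grip": 0},
  {"dx": 0,"dy": 0,"dz": -0.1,"spin": 0,"grip": 0},
  {"dx": 0,"dy": 0,"dz": -0.1,"spin": 0,"grip": 0},
  {"dx": 0,"dy": 0,"dz": -0.1,"spin": 0,"grip": 0},
  {"dx": 0,"dy": 0,"dz": -0.1,"spin": 0,"grip": 0},
])

```text
time_s: 4.97
tcp_pos: [0.5939, 0.1787, 0.0438]
eef_rot: [-180.0, -0.0, -62.3]
contact_force: [-7.4, 0.1, 12.5]
gripper_width: 0.0004
```

Emit:
servo_tool([
  {"dx": 0,"dy": 0,"dz": 1,"spin": 0,"grip": 0},
  {"dx": 0,"dy": 0,"dz": 3,"spin": 0,"grip": 0},
  {"dx": 0,"dy": 0,"dz": 6,"spin": 0,"grip": 0},
  {"dx": 0,"dy": 0,"dz": 9,"spin": 0,"grip": 0},
  {"dx": 0,"dy": 0,"dz": 11,"spin": 0,"grip": 0},
  {"dx": 0,"dy": 0,"dz": 12,"spin": 0,"grip": 0},
  {"dx": 0,"dy": 0,"dz": 12,"spin": 0,"grip": 0},
  {"dx": 0,"dy": 0,"dz": 12,"spin": 0,"grip": 0},
  {"dx": 0,"dy": 0,"dz": 12,"spin": 0,"grip": 0},
  {"dx": 0,"dy": 0,"dz": 12,"spin": 0,"grip": 0},
])

```text
time_s: 5.8
tcp_pos: [0.5934, 0.1783, 0.1609]
eef_rot: [179.9, -0.0, -62.3]
contact_force: [0.1, 0.1, -0.3]
gripper_width: 0.0008
```

```bash
python3 look.py pics/w3.png; python3 - <<'E'
from h import *
c=r.get_calibration("wrist")
ya=np.radians(117.7);a=np.array([np.cos(ya),np.sin(ya),0]);b=np.array([-a[1],a[0],0])
H=np.array([.5947,.1798,0])-.0064*a; print(H)
im=cv2.imread("pics/w3.png")
for sx,z in((-82,.067),(-82,.051),(-74,.067)):
    P=[H+sx/1000*a+k*b+[0,0,z] for k in(-.025,.025)];p=proj(P,c).round().astype(int);print(sx,p.tolist());cv2.line(im,p[0].tolist(),p[1].tolist(),(0,0,255),1)
cv2.imwrite("pics/w3b.png",cv2.resize(im[0:270,180:460],None,fx=2,fy=2))
E
```

```text
5.8 [0.59339576 0.17828954 0.16090289] [ 1.79851388e+02 -3.07390585e-03 -6.23396842e+01] [ 0.13093677  0.10399725 -0.26286468] 0.0008082707095899587
blue [314.  98.] [628.2 115.9] [69.4 99.7] 27.1
orange [311. 199.] [595.8 178. ] [40.8 36.9] 26.4
[0.59767499 0.17413348 0.        ]
-82 [[280, 92], [346, 92]]
-82 [[282, 93], [344, 93]]
-74 [[281, 103], [346, 103]]
```

View pics/w3b.png

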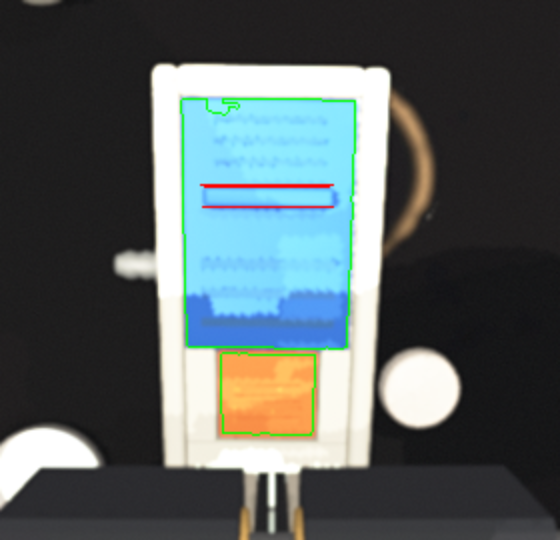

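Pressed in (z stopped at 43.8 mm while the force rose to 12.5 N). The view shows the tab flush, the cover still on its seat, and the predicted rib lines (rows 92–103) on the rib. Next I go behind the rib.

Emit:
servo_tool([
  {"dx": 1.6,"dy": -3,"dz": 0,"spin": 0,"grip": 0},
  {"dx": 3.3,"dy": -6,"dz": 0,"spin": 0,"grip": 0},
  {"dx": 4.5,"dy": -8.2,"dz": 0,"spin": 0,"grip": 0},
  {"dx": 4.95,"dy": -9.0,"dz": 0,"spin": 0,"grip": 0},
  {"dx": 4.95,"dy": -9.0,"dz": -2,"spin": 0,"grip": 0},
  {"dx": 4.95,"dy": -9.0,"dz": -5,"spin": 0,"grip": 0},
  {"dx": 4.95,"dy": -9.0,"dz": -7.5,"spin": 0,"grip": 0},
  {"dx": 4.95,"dy": -9.0,"dz": -8.5,"spin": 0,"grip": 0},
  {"dx": 4.95,"dy": -9.0,"dz": -8.5,"spin": 0,"grip": 0},
  {"dx": 4.95,"dy": -9.0,"dz": -8.5,"spin": 0,"grip": 0},
])

```text
time_s: 6.68
tcp_pos: [0.6436, 0.0888, 0.0774]
eef_rot: [179.9, -0.0, -62.3]
contact_force: [0.1, 0.5, 0.3]
gripper_width: 0.0004
```

Emit:
servo_tool([
  {"dx": 0,"dy": 0,"dz": -0.6,"spin": 0,"grip": 0},
  {"dx": 0,"dy": 0,"dz": -1.2,"spin": 0,"grip": 0},
  {"dx": 0,"dy": 0,"dz": -1.7,"spin": 0,"grip": 0},
  {"dx": 0,"dy": 0,"dz": -2.0,"spin": 0,"grip": 0},
  {"dx": 0,"dy": 0,"dz": -2.0,"spin": 0,"grip": 0},
  {"dx": 0,"dy": 0,"dz": -2.0,"spin": 0,"grip": 0},
  {"dx": 0,"dy": 0,"dz": -2.0,"spin": 0,"grip": 0},
  {"dx": 0,"dy": 0,"dz": -2.0,"spin": 0,"grip": 0},
  {"dx": 0,"dy": 0,"dz": -2.0,"spin": 0,"grip": 0},
  {"dx": 0,"dy": 0,"dz": -2.0,"spin": 0,"grip": 0},
])

```text
time_s: 7.52
tcp_pos: [0.6437, 0.0887, 0.0578]
eef_rot: [-180.0, -0.0, -62.3]
contact_force: [-1.1, 0.2, 0.0]
gripper_width: 0.0005
```

Emit:
servo_tool([
  {"dx": -0.14,"dy": 0.27,"dz": 0,"spin": 0,"grip": 0},
  {"dx": -0.33,"dy": 0.62,"dz": 0,"spin": 0,"grip": 0},
  {"dx": -0.56,"dy": 1.06,"dz": 0,"spin": 0,"grip": 0},
  {"dx": -0.79,"dy": 1.5,"dz": 0,"spin": 0,"grip": 0},
  {"dx": -1.02,"dy": 1.95,"dz": 0,"spin": 0,"grip": 0},
  {"dx": -1.26,"dy": 2.39,"dz": 0,"spin": 0,"grip": 0},
  {"dx": -1.49,"dy": 2.83,"dz": 0,"spin": 0,"grip": 0},
  {"dx": -1.72,"dy": 3.27,"dz": 0,"spin": 0,"grip": 0},
  {"dx": -1.95,"dy": 3.72,"dz": 0,"spin": 0,"grip": 0},
  {"dx": -2.1,"dy": 4.0,"dz": 0,"spin": 0,"grip": 0},
])

```text
time_s: 8.35
tcp_pos: [0.6223, 0.1293, 0.0576]
eef_rot: [-180.0, -0.0, -62.3]
contact_force: [0.3, -0.5, 1.1]
gripper_width: 0.0003
```

```bash
cat > top.py <<'E'
import sys
from h import *
s=r.get_state();print(s["time_s"],s["tcp_pos"].round(4),s["contact_force"].round(1))
H=np.array([.59767,.17413]);ya=np.radians(117.7);a=np.array([np.cos(ya),np.sin(ya)])
print("tip x in housing",((s["tcp_pos"][:2]-H)@a).round(4))
c=r.get_calibration("top");im=r.capture("top");h=cv2.cvtColor(im,cv2.COLOR_BGR2HSV)
m=cv2.inRange(h,(95,90,60),(125,255,255));m[:,:255]=0;m[:,345:]=0;m[:170]=0;m[240:]=0
w=unproj(np.argwhere(m)[:,::-1].astype(float),c,.051)[:,:2]-H;x=w@a;print("blue x in housing",np.percentile(x,[1,50,99]).round(3),len(x))
cv2.imwrite(sys.argv[1],cv2.resize(im[150:260,230:370],None,fx=4,fy=4))
E
python3 top.py pics/t1.png
```

```text
8.35 [0.6223 0.1293 0.0576] [ 0.3 -0.5  1.1]
tip x in housing -0.0511
blue x in housing [-0.074 -0.002  0.024] 246
```

View pics/t1.png

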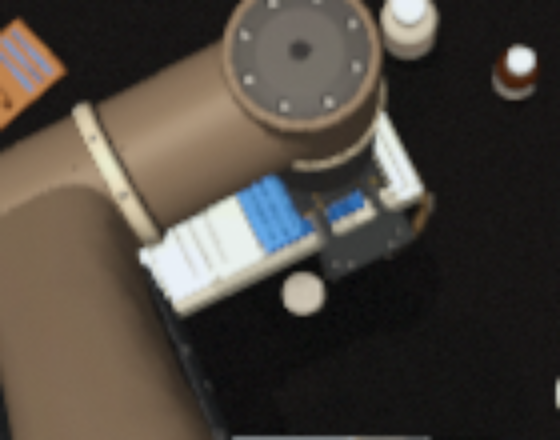

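The cover slides over the tab: its front edge is at +24 mm and its centre at about −26 mm, which agrees with the fingertip position. I keep pushing.

Emit:
servo_tool([
  {"dx": -0.14,"dy": 0.27,"dz": 0,"spin": 0,"grip": 0},
  {"dx": -0.33,"dy": 0.62,"dz": 0,"spin": 0,"grip": 0},
  {"dx": -0.56,"dy": 1.06,"dz": 0,"spin": 0,"grip": 0},
  {"dx": -0.79,"dy": 1.5,"dz": 0,"spin": 0,"grip": 0},
  {"dx": -1.02,"dy": 1.95,"dz": 0,"spin": 0,"grip": 0},
  {"dx": -1.26,"dy": 2.39,"dz": 0,"spin": 0,"grip": 0},
  {"dx": -1.49,"dy": 2.83,"dz": 0,"spin": 0,"grip": 0},
  {"dx": -1.72,"dy": 3.27,"dz": 0,"spin": 0,"grip": 0},
  {"dx": -1.95,"dy": 3.72,"dz": 0,"spin": 0,"grip": 0},
  {"dx": -2.1,"dy": 4.0,"dz": 0,"spin": 0,"grip": 0},
])

```text
time_s: 9.23
tcp_pos: [0.6013, 0.1694, 0.0576]
eef_rot: [-180.0, 0.0, -62.3]
contact_force: [1.2, -1.1, -0.2]
gripper_width: 0.0004
```

Emit:
servo_tool([
  {"dx": -0.19,"dy": 0.35,"dz": 0,"spin": 0,"grip": 0},
  {"dx": -0.37,"dy": 0.71,"dz": 0,"spin": 0,"grip": 0},
  {"dx": -0.56,"dy": 1.06,"dz": 0,"spin": 0,"grip": 0},
  {"dx": -0.74,"dy": 1.42,"dz": 0,"spin": 0,"grip": 0},
  {"dx": -0.93,"dy": 1.77,"dz": 0,"spin": 0,"grip": 0},
  {"dx": -1.07,"dy": 2.04,"dz": 0,"spin": 0,"grip": 0},
  {"dx": -1.16,"dy": 2.2,"dz": 0,"spin": 0,"grip": 0},
  {"dx": -1.2,"dy": 2.3,"dz": 0,"spin": 0,"grip": 0},
  {"dx": -1.2,"dy": 2.3,"dz": 0,"spin": 0,"grip": 0},
  {"dx": -1.2,"dy": 2.3,"dz": 0,"spin": 0,"grip": 0},
])

```text
time_s: 10.07
tcp_pos: [0.5893, 0.1918, 0.0575]
eef_rot: [180.0, 0.0, -62.3]
contact_force: [0.0, 0.9, 0.1]
gripper_width: 0.0001
```

Emit:
servo_tool([
  {"dx": 0.25,"dy": -0.45,"dz": 0,"spin": 0,"grip": 0},
  {"dx": 0.46,"dy": -0.88,"dz": 0,"spin": 0,"grip": 0},
  {"dx": 0.46,"dy": -0.88,"dz": 1,"spin": 0,"grip": 0},
  {"dx": 0.46,"dy": -0.88,"dz": 4,"spin": 0,"grip": 0},
  {"dx": 0.46,"dy": -0.88,"dz": 7.5,"spin": 0,"grip": 0},
  {"dx": 0.46,"dy": -0.88,"dz": 11,"spin": 0,"grip": 0},
  {"dx": -1,"dy": 2,"dz": 14,"spin": 0,"grip": 0},
  {"dx": -2.5,"dy": 5,"dz": 16,"spin": 0,"grip": 0},
  {"dx": -4,"dy": 8,"dz": 17,"spin": 0,"grip": 0},
  {"dx": -5,"dy": 10,"dz": 17,"spin": 0,"grip": 0},
])

```text
time_s: 10.9
tcp_pos: [0.5399, 0.2942, 0.2322]
eef_rot: [-179.6, 0.1, -62.3]
contact_force: [-0.5, -0.1, -0.2]
gripper_width: 0.0004
```

```bash
python3 look.py pics/w4.png; python3 - <<'E'
from h import *
H=np.array([.59767,.17413]);ya=np.radians(117.7);a=np.array([np.cos(ya),np.sin(ya)])
c=r.get_calibration("side");im=r.capture("side");h=cv2.cvtColor(im,cv2.COLOR_BGR2HSV)
w=cv2.imread("pics/w4.png");s=cv2.resize(im[150:240,240:360],(640,480));cv2.imwrite("pics/f.png",cv2.resize(cv2.vconcat([w[:300],s[:,:]]),None,fx=.75,fy=.75))
E
```

```text
10.9 [0.53991769 0.29417119 0.23224021] [-1.79635299e+02  8.72258626e-02 -6.23105166e+01] [-0.48399079 -0.10635542 -0.21207562] 0.0004277521225653508
blue [339.  92.] [575.6 215.3] [67.9 98. ] 26.9
orange [144. 212.] [700.2 423.8] [58.9 48.2] 42.9
```

View pics/f.png

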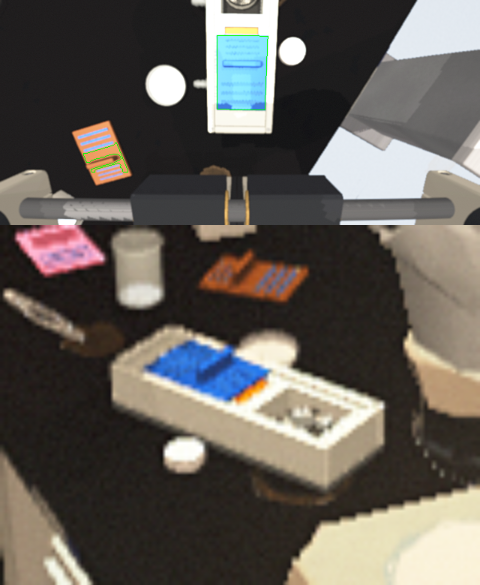

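```bash
python3 -c "
from plant import r
s=r.get_state();print(s['time_s'],s['contact_force']);r.close_job()"
```

```text
11.0 [ 0.07239206 -0.4996406  -0.3003663 ]
the job is handed in; nothing more can be done
```

I pressed the tab in with the closed fingertips and pushed the blue cover by its rib, over the tab, until the chamber was clear. I handed the job in at 11.0 s of the 42 s; no verdict was reported.

- **Tab:** The fingertip stopped at z = 43.8 mm, about 0.3 mm short of the nominal fully-in height, while the force rose to 12.5 N. I took that as bottomed. I had no direct joint reading.
- **Cover:** In the final wrist picture its centre is about 47 mm ahead of the housing's centre; more than 20 mm was needed. It looks flat between the rails in both final views.
- **Surroundings:** The filter shows in the open chamber, and the petri dish, white cap, beaker and forceps look undisturbed in the final views. I did not measure their positions, and the bottles and tube rack were not in those pictures.
- **Arm:** It was well clear above the bench, with only sensor-noise forces.
- **Refused move:** One move call was refused for missing fields before any contact. It moved nothing and cost one extra picture.

No check disagreed with another.

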